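# Hang a pendant carrier on the curing rail, slide it over the lamp and start the timer

## Robot

A 7-joint arm with a two-finger parallel gripper is mounted at the origin on the work surface. World frame = base frame: x ahead of the robot, y to its left, z up, the work surface at z = 0. Lengths are in m, angles in degrees, forces in N, time in s.
With the tool pointing down it reaches from about 0.4 to 0.875 m from the base axis. Payload 6.5 kg.
Tool frame: the origin (TCP) lies between the finger pads; the fingertips stand 17 mm ahead of it and the grasp point (between the pads) lies 2 mm behind it; z points along the fingers, y is the line along which they close (so a half turn about z gives the same grasp; the last joint's range is limited). The gripper opens to 88 mm and grips with 3 to 60 N. Pads are 18 mm wide; open, the fingers measure 123 mm over their backs; the gripper's body (75 mm by 187 mm) begins 45 mm behind the grasp point.
Start: joints at [62.899, 30.733, -0.252, 88.115, 0.149, 61.152, -4.079], TCP at [0.257, -0.597, 0.227] pointing down, gripper open.
Joint ranges: [-154.64, 154.64], [-21.42, 123.67], [-72.66, 72.17], [13.99, 137.28], [-74.86, 254.86], [10.95, 109.41], [-158.01, 158.01]. Speed limits (degrees/s): [136.94, 136.94, 180, 180, 180, 180, 180].

## Interface

Orientations are given as a 3x3 rotation matrix whose columns are the frame's x, y, z axes.
In Python, from cell import bot gives the robot as it stands.
- The arm moves only by the shell command python3 -m creep 'ROWS' [FORCE]. ROWS is JSON, a list of rows, each an object with "claw": the closure, from -1 (fully open) to 1 (shut); "linear": the shift along the world's x, y, z in m, a list of three; "turn": the turn about the world's z in degrees. In form: [{"claw": claw, "linear": [dx, dy, dz], "turn": turn}, ...]. A call has 1 to 20 rows; each row is the pose to reach, as a shift and turn from the pose commanded when the call began; what a row does not reach only later rows make up. A row lasts 1/12 s, in which the tool goes at most 41.7 mm and 7.16 degrees, less where a joint would pass 70% of its speed; a pose out of reach is approached as far as the arm can. A call with a gripper value outside its range is refused whole. The fingers move at their own pace and stop on an object; FORCE is the grip in N (left out, the last holds). Time passes only in rows, so rows that repeat a pose let the fingers close. It gives the time, the measured TCP pose, the force, the opening and the grip force at its end, in the units of the state.
- bot.state(): the state, without advancing time (a new reading comes with each control period).
- bot.get_image(name): name is "scene" or "top"; returns a dict with "pixels" (480x640x3 uint8, red, green, blue), "K" (3x3 intrinsics, pixels), "k1" (the pictures are not rectified: a ray, as slopes to the right and down, at radius r is drawn at 1 + k1 r^2 times it, then the intrinsics apply), "R" (3x3) and "t" (3): a world point X has camera coordinates R X + t. Camera axes: x right, y down, z forward; pixel columns grow to the right and rows downward; lengths in m; the calibration is good to about 2 mm. A picture is of the moment at which its call begins. There is no depth.
- bot.close_job(): hands the job in; it is judged then, once.
The state is a dict: "clock": time; "joint_pos": joint angles; "dq": joint speeds; "joint_torque": joint torques, N m; "eef_pos": TCP position; "orientation": TCP orientation; "contact_force": force on the tool from outside, world axes, zero at the start; "torque": the same for the moment, N m; "gripper_width": finger opening in m; "grip_force": force on a finger pad.
Only numpy, scipy, OpenCV 4.12 (cv2) and the standard library are available. Lean on these libraries where they do the work, as an engineer would, in place of code of your own. Each camera call takes 0.05 s, during which the arm holds its last target. There are 200 camera calls.

## Task

Hook the orange pendant carrier onto the steel rail within the green loading stretch, then slide it along the rail, still hooked, until it hangs centred above the violet window of the curing lamp. Only then start the lamp: twist its black timer knob clockwise all the way to the stop and let it spring back by itself. Keep the carrier upright throughout and leave the bottle, bowl and ring tray where they are.

Things in the scene. Friction and masses are not known exactly. Their poses are not given: they have to be found in the camera images.
- carrier: Loose orange hanger, 195 mm tall, about 0.2 kg, standing on its platform. Origin: underside of the platform, below the hook's centre; z up. Platform: clear with orange rim, x -36 to +44, 70 mm wide (y), 6 mm thick, with three brass pendants. A stem (x -18 to -10, 34 mm wide) rises from it to a bridge (z 140 to 150, x -18 to +18); the hook's mouth opens to +x.
- carrier_slot (a point): Middle of the bridge's underside (0, 0, 140 mm in the carrier's frame); lies on the rail's top line when hung. From the bridge's +x end a lip (x 10 to 18 mm) comes down to z 118 mm, so the hook is a slot 20 mm wide between stem and lip, 34 mm long in y; the rail enters below the lip, from +x.
- carrier_tab (a point): Point to grip on the tab that stands on the bridge (0, 0, 176 mm in the carrier's frame). Tab: 12 mm thick (x), 34 mm wide (y), z 150 to 195 mm.
- station: Fixed rail stand. Steel bar 14 mm in diameter along its y, 440 mm long, top line 205 mm above the table; 16 mm posts at y -220 and +220 mm with feet 80 x 50 mm; black end balls reach 213 mm. Origin on the table below the rail's middle; x points away from the robot, so the carrier (x axes alike) is brought to the rail from the robot's side, then lowered.
- load_mark (a point): Middle, on the rail's top line, of the 60 mm long green painted loading stretch of the rail; a flat green tile (80 x 60 mm) lies on the table under it. It may be on the left or right half of the rail.
- lamp: White low curing lamp, fixed, under the other half of the rail: box 235 mm (x, from -180 to +55) by 100 mm (y), 42 mm high. Origin on the table under the centre of its window; +x points away from the robot.
- lamp_window (a point): Centre of the round violet window (68 mm across) on the lamp's top, directly under the rail: the mark for the carrier.
- knob_grip (a point): Point to grip on the timer knob's axis, 72 mm above the table, 135 mm from the window towards the robot. The knob is a black bar 62 mm long (this point's x axis), 16 mm wide (its y) and 30 mm high (50 to 80 mm above the table), on a disc 60 mm in diameter; the axes turn with the knob.
- knob (a joint): Turn of the timer knob in rad about the vertical, growing clockwise seen from above: 0 at rest, 1.2 at the stop; a spring (up to 0.12 Nm) returns it.
- bottle: Black resin bottle 60 mm in diameter, 150 mm tall, loose; origin in its foot. To be left alone.
- bowl: White bowl 110 mm across, 45 mm high, loose; origin in its foot. To be left alone.
- tray: Grey ring tray 130 x 180 x 28 mm, loose; origin under its centre. To be left alone.

How it is judged (in metres and radians):
On the way, in this order (a step that is already met when the one before it is completed fails the run):
1. the carrier is hooked on the rail within the green loading stretch (35 mm of its middle) (z of carrier_slot in the frame of station between 0.199 and 0.213 m and x of carrier_slot in the frame of station between -0.011 and 0.011 m and horizontal distance between carrier_slot and load_mark below 0.035 m), for 0.2 s.
2. still hooked, the carrier has slid off the green stretch but is not yet at the lamp's window (z of carrier_slot in the frame of station between 0.199 and 0.213 m and x of carrier_slot in the frame of station between -0.011 and 0.011 m and horizontal distance between carrier_slot and load_mark above 0.05 m and horizontal distance between carrier_slot and lamp_window above 0.03 m), for 0.05 s.
3. still hooked, it is centred over the lamp's window (within 15 mm) (z of carrier_slot in the frame of station between 0.199 and 0.213 m and x of carrier_slot in the frame of station between -0.011 and 0.011 m and horizontal distance between carrier_slot and lamp_window below 0.015 m), for 0.2 s.
4. the timer knob is twisted to its stop with the carrier over the window (all of step 3 and value of joint knob above 1.1 rad), for 0.05 s.
At the end, for the whole second after the job is handed in: The carrier hangs freely and at rest from the rail, upright within 0.2 rad, the rail up in its hook (slot site within 8 mm of the rail's top line in height, 11 mm across) and within 15 mm horizontally of the lamp window's centre; the timer knob has sprung back (below 0.1 rad) (all of step 3 and value of joint knob below 0.1 rad and linear speed of carrier below 0.03 m/s and angle between carrier's own z axis and vertical below 0.2 rad and contact force between carrier and station above 0.3 N); the robot touches nothing.
It fails at once if the lamp is started (knob beyond 0.6 rad) while the carrier is not over the window (30 mm or more away) (value of joint knob above 0.6 rad and horizontal distance between carrier_slot and lamp_window above 0.03 m).
It fails at once if the carrier is tipped by more than 0.6 rad (angle between carrier's own z axis and vertical above 0.6 rad).
It fails at once if the bottle, bowl or tray is displaced by more than 25 mm (distance of any of bottle, bowl, tray from where it was at the start of the episode above 0.025 m).
It also fails if it takes over 67 s, if anything falls off the work surface, if the arm or the gripper's body presses on something with over 40 N, if the wrist force passes 120 N, or if a joint passes its speed limit or range.

## Working session

There is one attempt and no reset: what is moved stays moved. The work goes in short steps, Python scripts to look and compute and a shell command to move; the robot and the scene stay as the last step left them, time stands still between calls to the robot, and variables do not carry over. Pictures are saved under pics/ and viewed, at most 10 in all, crops included, and the job is handed in when it is done.

```bash
mkdir -p pics; ls
python3 - <<'E'
from cell import bot
import cv2,pickle
d={}
for n in("scene","top"):
    im=bot.get_image(n);d[n]=im;cv2.imwrite(f"pics/{n}0.png",im["pixels"][:,:,::-1])
    print(n,im["K"],im["k1"],im["R"],im["t"])
pickle.dump(d,open("im0.pkl","wb"))
s=bot.state();print(s["clock"],s["eef_pos"],s["orientation"],s["gripper_width"],s["contact_force"])
E
```

```text
pics
scene [[464.43137831   0.         318.09736668]
 [  0.         464.43137831 231.62482355]
 [  0.           0.           1.        ]] -0.02379436754363758 [[-0.45972595  0.88802929 -0.00748484]
 [ 0.63989153  0.32539919 -0.6961711 ]
 [-0.61578477 -0.32483741 -0.71783688]] [ 0.25561798 -0.23897255  1.48944938]
top [[499.01283511   0.         323.39418048]
 [  0.         499.01283511 238.38940457]
 [  0.           0.           1.        ]] -0.055290323278663275 [[-5.65628689e-02 -9.98398561e-01  9.77209875e-04]
 [-9.73960479e-01  5.49630771e-02 -2.19954645e-01]
 [ 2.19548690e-01 -1.33930295e-02 -9.75509610e-01]] [0.03318005 0.57397036 1.18815464]
0.1 [ 0.25695429 -0.59644433  0.22663556] [[ 9.18363112e-01  3.95738183e-01 -6.96410979e-04]
 [ 3.95738784e-01 -9.18362089e-01  1.37418529e-03]
 [-9.57398498e-05 -1.53759792e-03 -9.99998813e-01]] 0.08831250622821177 [ 0.1485242   0.29018592 -0.2577502 ]
```

View pics/scene0.png

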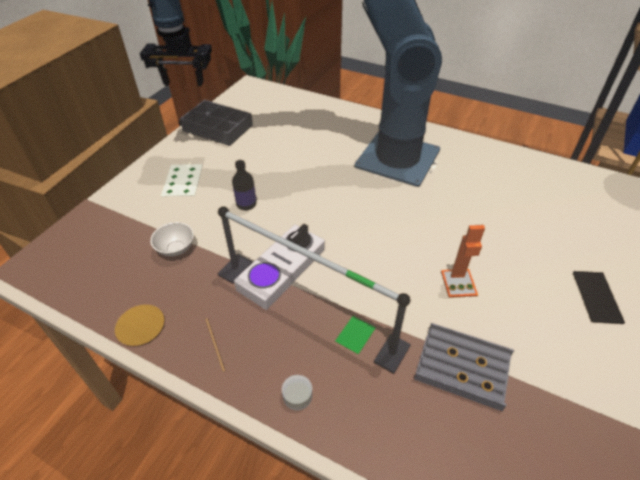

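View pics/top0.png

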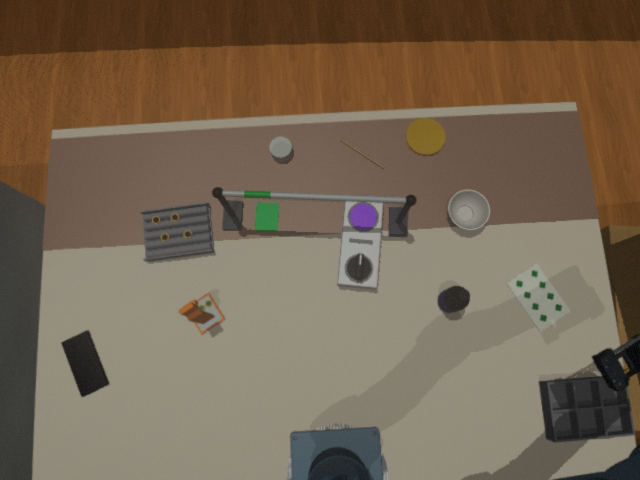

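The scene view shows the carrier at (462,262), the green stretch at (360,280), and the violet window at (264,275). The top view shows the window at (363,216), the green tile at (267,217), the knob at (359,266), the carrier platform at about (206,313) and its tab at about (187,310).

```bash
cat > h.py <<'E'
import numpy as np,cv2
def ray(im,uv):
    d=np.array([im["k1"],0,0,0,0.])
    # model: drawn = s*(1+k1 r^2)
    p=cv2.undistortPoints(np.float64([[uv]]),im["K"],d)[0,0]
    R=im["R"];c=-R.T@im["t"];return c,R.T@np.r_[p,1]
def plane(im,uv,z):
    c,r=ray(im,uv);return (c+r*(z-c[2])/r[2])[:2]
def proj(im,X):
    X=np.atleast_2d(np.float64(X));return cv2.projectPoints(X,cv2.Rodrigues(im["R"])[0],im["t"],im["K"],np.array([im["k1"],0,0,0,0.]))[0][:,0]
def blobs(px,lo,hi,amin=30):
    m=cv2.inRange(cv2.cvtColor(px,cv2.COLOR_RGB2HSV),lo,hi)
    n,l,s,c=cv2.connectedComponentsWithStats(m)
    return m,[(s[i],c[i]) for i in range(1,n) if s[i][4]>=amin]
E
python3 - <<'E'
import pickle;from h import *
d=pickle.load(open("im0.pkl","rb"));np.set_printoptions(precision=4,suppress=True)
for n in d:
    im=d[n]
    for nm,lo,hi in(("violet",(125,120,80),(150,255,255)),("green",(50,150,80),(75,255,255))):
        for s,c in blobs(im["pixels"],lo,hi)[1]:
            print(n,nm,s,c,"z.042",plane(im,c,.042),"z0",plane(im,c,0),"z.2",plane(im,c,.2))
a=cv2.resize(d["scene"]["pixels"][215:305,430:490],None,fx=6,fy=6,interpolation=cv2.INTER_CUBIC)
b=cv2.resize(d["top"]["pixels"][285:345,172:232],None,fx=6.6667,fy=9,interpolation=cv2.INTER_CUBIC)
cv2.imwrite("pics/c1.png",np.hstack([a,b])[:,:,::-1])
b=cv2.resize(d["top"]["pixels"][170:300,195:425],None,fx=3.4,fy=3.4,interpolation=cv2.INTER_CUBIC)
cv2.imwrite("pics/c2.png",b[:,:,::-1]);print(b.shape)
E
```

```text
scene violet [250 264  29  22 501] [263.7305 274.6008] z.042 [ 0.6326 -0.1056] z0 [ 0.6056 -0.127 ] z.2 [ 0.7342 -0.025 ]
scene green [337 319  36  33 651] [354.874  334.7465] z.042 [0.6838 0.1547] z0 [0.6592 0.1459] z.2 [0.776  0.1876]
top violet [350 204  26  25 508] [362.7913 216.2795] z.042 [ 0.6325 -0.1044] z0 [ 0.6438 -0.1085] z.2 [ 0.5903 -0.0889]
top green [245 192  25   4  77] [256.4545 193.5455] z.042 [0.7095 0.1681] z0 [0.7233 0.1732] z.2 [0.6575 0.149 ]
top green [256 204  22  25 287] [266.453  214.1045] z.042 [0.6524 0.1437] z0 [0.6643 0.148 ] z.2 [0.6076 0.1277]
(442, 782, 3)
```

View pics/c1.png

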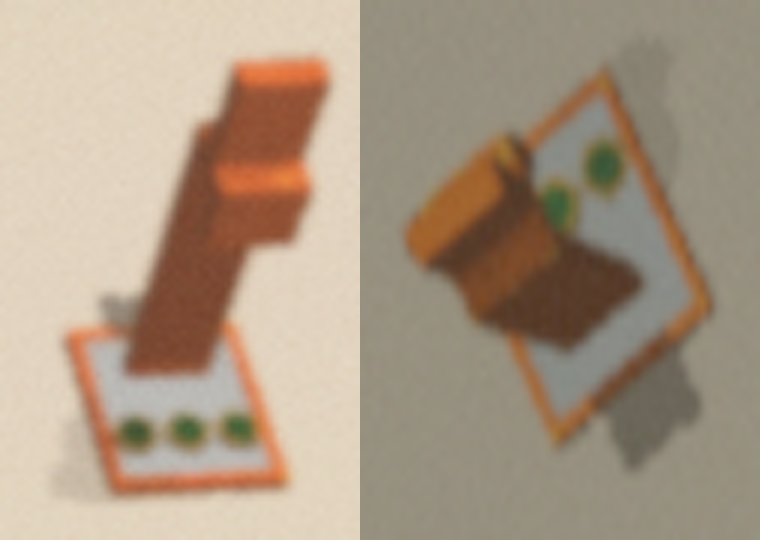

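View pics/c2.png

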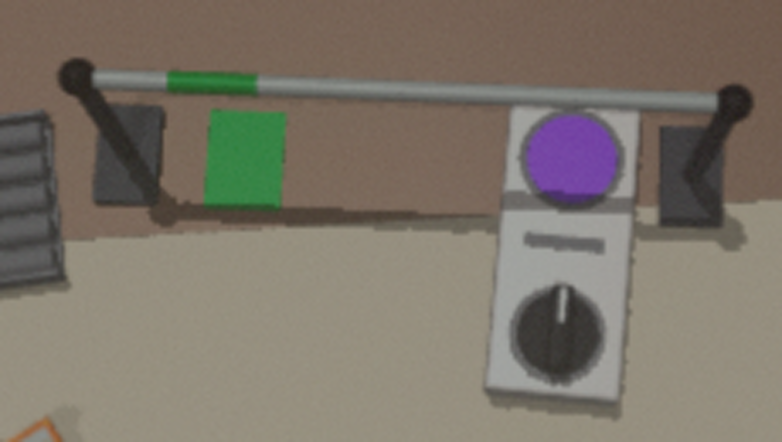

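The crops show the carrier's mouth facing the scene camera (+x, yaw about 30°). In the top view the rail balls are at (217,192) and (411,200), and the knob bar lies along the lamp's long axis. Next I'll fit the poses from both views.

Run:
```python
import pickle;from h import *
from scipy.optimize import least_squares
d=pickle.load(open("im0.pkl","rb"));np.set_printoptions(precision=4,suppress=True)
S=lambda x,y:((x+.5)/6-.5+430,(y+.5)/6-.5+215)
T=lambda x,y:((x-360+.5)/6.6667-.5+172,(y+.5)/9-.5+285)
C=lambda x,y:((x+.5)/3.4-.5+195,(y+.5)/3.4-.5+170)
obs=[("scene",S(115,492),(.044,-.035,.003)),("scene",S(288,486),(.044,.035,.003)),("scene",S(66,335),(-.036,-.035,.004)),
("scene",S(237,62),(-.006,-.017,.195)),("scene",S(325,58),(-.006,.017,.195)),("scene",S(328,80),(.006,.017,.195)),("scene",S(233,84),(.006,-.017,.195)),
("scene",S(309,190),(.018,.017,.15)),("scene",S(215,193),(.018,-.017,.15)),("scene",S(125,374),(-.010,-.017,.006)),("scene",S(210,374),(-.010,.017,.006)),
("top",T(604,70),(.044,-.035,.005)),("top",T(708,308),(-.036,-.035,.003)),("top",T(557,442),(-.036,.035,.003))]
def pos(p,X):
    X=np.array(X);c,s=np.cos(p[2]),np.sin(p[2]);return np.r_[p[0]+c*X[0]-s*X[1],p[1]+s*X[0]+c*X[1],X[2]]
def f(p):return np.concatenate([proj(d[n],pos(p,X))[0]-uv for n,uv,X in obs])
r=least_squares(f,[.45,.27,.5],loss="soft_l1");print("carrier",r.x[:2],np.degrees(r.x[2]));print(f(r.x).reshape(-1,2).round(1).tolist())
for z in(.198,.2):
    a,b=plane(d["top"],C(76,76),z),plane(d["top"],C(735,102),z);a2,b2=plane(d["scene"],(224,212),z),plane(d["scene"],(404,299.5),z)
    for A,B in((a,b),(a2,b2)):v=A-B;print("balls",z,A,B,"mid",(A+B)/2,np.linalg.norm(v),"yaw",np.degrees(np.arctan2(-v[0],v[1])))
# lamp: box top corners & knob
k=[plane(d["top"],C(564,286),.08),plane(d["top"],C(557,376),.08)];print("knob ends",k,(k[0]+k[1])/2, np.linalg.norm(k[0]-k[1]))
print("disc",plane(d["top"],C(557,333),.05))
c=[plane(d["top"],C(*q),.042) for q in((509,107),(640,110),(618,401),(487,388))]
print("lamp corners",c,[np.degrees(np.arctan2(*(p-q)[::-1])) for p,q in((c[0],c[3]),(c[1],c[2]))])
for n,p,z in(("top",(454,300),.0),("top",(457,294),.15)):print("bottle",plane(d[n],p,z))
```

```text
carrier [0.409  0.3104] 29.469617031966855
[[-0.5, -0.1], [-0.3, -0.2], [0.3, -0.3], [-0.7, -0.6], [0.1, -0.4], [1.2, -0.1], [1.4, -0.3], [0.8, -0.2], [1.2, -0.2], [0.2, 0.7], [-0.3, 0.2], [1.1, -0.8], [1.3, -0.8], [0.2, -0.7]]
balls 0.198 [0.6671 0.2394] [ 0.6239 -0.2014] mid [0.6455 0.019 ] 0.44299933437172606 yaw -5.598619583787617
balls 0.198 [ 0.6221 -0.1991] [0.6649 0.2376] mid [0.6435 0.0192] 0.43875285050131146 yaw 174.40145548187323
balls 0.2 [0.6664 0.239 ] [ 0.6233 -0.201 ] mid [0.6448 0.019 ] 0.44218445158110964 yaw -5.598619583787624
balls 0.2 [ 0.6237 -0.1976] [0.6664 0.2378] mid [0.6451 0.0201] 0.43751120696336115 yaw 174.4014554818732
knob ends [array([ 0.5274, -0.0881]), array([ 0.4624, -0.0783])] [ 0.4949 -0.0832] 0.06582207702530249
disc [ 0.4982 -0.083 ]
lamp corners [array([ 0.6759, -0.0596]), array([ 0.668 , -0.1595]), array([ 0.4464, -0.1249]), array([ 0.4615, -0.0292])] [np.float64(-8.061793942104448), np.float64(-8.881788107213094)]
bottle [ 0.4076 -0.3275]
bottle [ 0.4082 -0.2957]
```

```bash
python3 -m creep '[{"claw":-1,"linear":[0,0,0.04],"turn":0},{"claw":-1,"linear":[0.01,0.02,0.075],"turn":4},{"claw":-1,"linear":[0.03,0.05,0.095],"turn":10},{"claw":-1,"linear":[0.05,0.08,0.11],"turn":16},{"claw":-1,"linear":[0.07,0.11,0.123],"turn":22},{"claw":-1,"linear":[0.09,0.14,0.123],"turn":28},{"claw":-1,"linear":[0.11,0.17,0.123],"turn":34},{"claw":-1,"linear":[0.13,0.2,0.123],"turn":40},{"claw":-1,"linear":[0.15,0.23,0.123],"turn":46},{"claw":-1,"linear":[0.17,0.26,0.123],"turn":52},{"claw":-1,"linear":[0.19,0.29,0.123],"turn":58},{"claw":-1,"linear":[0.21,0.32,0.123],"turn":64},{"claw":-1,"linear":[0.23,0.35,0.123],"turn":70},{"claw":-1,"linear":[0.24,0.38,0.123],"turn":75},{"claw":-1,"linear":[0.243,0.396,0.123],"turn":80},{"claw":-1,"linear":[0.243,0.396,0.123],"turn":80},{"claw":-1,"linear":[0.243,0.396,0.123],"turn":80}]' 15
```

```text
clock: 1.52
eef_pos: [0.5, -0.2007, 0.3502]
orientation: [[-0.23, 0.973, -0.001], [0.973, 0.23, -0.0], [-0.0, -0.001, -1.0]]
contact_force: [-0.9, 0.0, -0.8]
gripper_width: 0.0879
grip_force: 0.0
```

```bash
python3 -m creep '[{"claw":-1,"linear":[0,0.03,0],"turn":1},{"claw":-1,"linear":[0,0.06,0],"turn":2},{"claw":-1,"linear":[0,0.09,0],"turn":3},{"claw":-1,"linear":[0,0.12,0],"turn":4},{"claw":-1,"linear":[0,0.15,0],"turn":5},{"claw":-1,"linear":[0,0.18,0],"turn":6},{"claw":-1,"linear":[0,0.21,0],"turn":7},{"claw":-1,"linear":[-0.01,0.24,0],"turn":8},{"claw":-1,"linear":[-0.02,0.27,0],"turn":9},{"claw":-1,"linear":[-0.03,0.3,0],"turn":10},{"claw":-1,"linear":[-0.04,0.33,0],"turn":11},{"claw":-1,"linear":[-0.05,0.36,0],"turn":12},{"claw":-1,"linear":[-0.06,0.39,-0.01],"turn":13},{"claw":-1,"linear":[-0.07,0.42,-0.02],"turn":14},{"claw":-1,"linear":[-0.08,0.45,-0.03],"turn":15},{"claw":-1,"linear":[-0.09,0.48,-0.05],"turn":16},{"claw":-1,"linear":[-0.091,0.5,-0.07],"turn":16.2},{"claw":-1,"linear":[-0.091,0.511,-0.07],"turn":16.2},{"claw":-1,"linear":[-0.091,0.511,-0.07],"turn":16.2},{"claw":-1,"linear":[-0.091,0.511,-0.07],"turn":16.2}]'
python3 - <<'E'
from cell import bot
from h import *
im=bot.get_image("scene");px=im["pixels"];cv2.imwrite("pics/s1.png",cv2.resize(px[180:320,390:530],None,fx=4,fy=4,interpolation=cv2.INTER_CUBIC)[:,:,::-1])
E
```

```text
clock: 3.18
eef_pos: [0.4106, 0.3089, 0.281]
orientation: [[-0.49, 0.872, 0.0], [0.872, 0.49, -0.0], [-0.001, 0.0, -1.0]]
contact_force: [-0.3, 0.6, 0.4]
gripper_width: 0.088
grip_force: 0.0
```

View pics/s1.png

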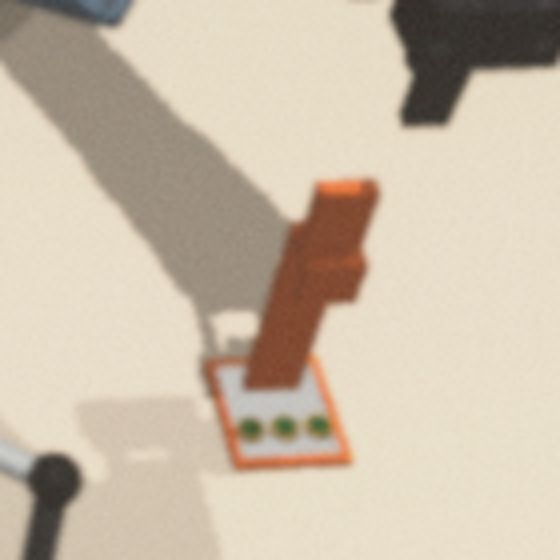

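The view shows the carrier still upright, with the near finger above and beyond the tab at crop (425,120), consistent with the measured pose. Now descending to grip.

```bash
python3 -m creep '[{"claw":-1,"linear":[0,0,-0.02],"turn":0},{"claw":-1,"linear":[0,0,-0.04],"turn":0},{"claw":-1,"linear":[0,0,-0.06],"turn":0},{"claw":-1,"linear":[0,0,-0.08],"turn":0},{"claw":-1,"linear":[0,0,-0.095],"turn":0},{"claw":-1,"linear":[0,0,-0.105],"turn":0},{"claw":-1,"linear":[0,0,-0.105],"turn":0},{"claw":-1,"linear":[0,0,-0.105],"turn":0},{"claw":0.3,"linear":[0,0,-0.105],"turn":0},{"claw":0.6,"linear":[0,0,-0.105],"turn":0},{"claw":0.8,"linear":[0,0,-0.105],"turn":0},{"claw":1,"linear":[0,0,-0.105],"turn":0},{"claw":1,"linear":[0,0,-0.105],"turn":0},{"claw":1,"linear":[0,0,-0.105],"turn":0},{"claw":1,"linear":[0,0,-0.105],"turn":0},{"claw":1,"linear":[0,0,-0.105],"turn":0},{"claw":1,"linear":[0,0,-0.105],"turn":0}]' 20
```

```text
clock: 4.65
eef_pos: [0.4092, 0.3101, 0.1754]
orientation: [[-0.493, 0.87, -0.0], [0.87, 0.493, -0.0], [-0.0, -0.0, -1.0]]
contact_force: [-0.2, 0.8, -0.4]
gripper_width: 0.03
grip_force: 0.0
```

Still closing; wait, then lift.

```bash
python3 -m creep '[{"claw":1,"linear":[0,0,0],"turn":0},{"claw":1,"linear":[0,0,0],"turn":0},{"claw":1,"linear":[0,0,0],"turn":0},{"claw":1,"linear":[0,0,0],"turn":0},{"claw":1,"linear":[0,0,0],"turn":0},{"claw":1,"linear":[0,0,0],"turn":0}]' 20
```

```text
clock: 5.15
eef_pos: [0.409, 0.31, 0.1753]
orientation: [[-0.493, 0.87, -0.0], [0.87, 0.493, -0.0], [0.0, -0.0, -1.0]]
contact_force: [-0.7, 0.0, 0.1]
gripper_width: 0.0115
grip_force: 20.0
```

```bash
python3 -m creep '[{"claw":1,"linear":[0,0,0.01],"turn":0},{"claw":1,"linear":[0,0,0.025],"turn":0},{"claw":1,"linear":[0,0,0.045],"turn":0},{"claw":1,"linear":[0,0,0.065],"turn":0},{"claw":1,"linear":[0,0,0.085],"turn":0},{"claw":1,"linear":[0.01,-0.01,0.1],"turn":-2},{"claw":1,"linear":[0.025,-0.023,0.1],"turn":-5},{"claw":1,"linear":[0.04,-0.037,0.1],"turn":-8},{"claw":1,"linear":[0.055,-0.05,0.1],"turn":-11},{"claw":1,"linear":[0.07,-0.064,0.1],"turn":-14},{"claw":1,"linear":[0.085,-0.078,0.1],"turn":-17},{"claw":1,"linear":[0.1,-0.092,0.1],"turn":-20},{"claw":1,"linear":[0.115,-0.105,0.1],"turn":-23},{"claw":1,"linear":[0.13,-0.119,0.1],"turn":-26},{"claw":1,"linear":[0.145,-0.133,0.1],"turn":-29},{"claw":1,"linear":[0.157,-0.144,0.1],"turn":-32},{"claw":1,"linear":[0.165,-0.151,0.1],"turn":-34},{"claw":1,"linear":[0.169,-0.155,0.1],"turn":-35.1},{"claw":1,"linear":[0.169,-0.155,0.1],"turn":-35.1},{"claw":1,"linear":[0.169,-0.155,0.1],"turn":-35.1}]'
python3 - <<'E'
from cell import bot
from h import *
a=bot.get_image("scene")["pixels"];b=bot.get_image("top")["pixels"]
a=cv2.resize(a[140:340,260:460],(400,400),interpolation=cv2.INTER_CUBIC);b=cv2.resize(b[120:320,180:380],(400,400),interpolation=cv2.INTER_CUBIC)
cv2.imwrite("pics/s2.png",np.hstack([a,b])[:,:,::-1])
E
```

```text
clock: 6.82
eef_pos: [0.5777, 0.1559, 0.2754]
orientation: [[0.096, 0.995, -0.001], [0.995, -0.096, 0.001], [0.001, -0.001, -1.0]]
contact_force: [-0.3, -0.4, -3.4]
gripper_width: 0.0119
grip_force: 20.0
```

View pics/s2.png

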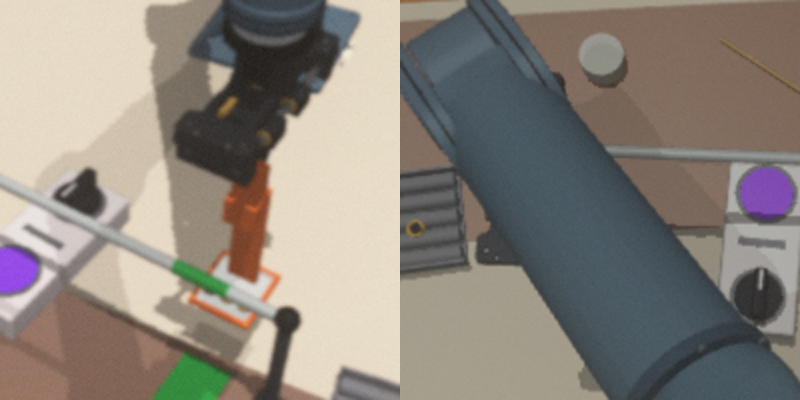

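The carrier hangs upright in the grip just on the robot's side of the green stretch, which is at crop (200,278). Next: forward over the rail, clearing it with the lip.

```bash
python3 -m creep '[{"claw":1,"linear":[0.01,-0.001,0],"turn":0},{"claw":1,"linear":[0.022,-0.002,0],"turn":0},{"claw":1,"linear":[0.034,-0.0035,0],"turn":0},{"claw":1,"linear":[0.046,-0.005,0],"turn":0},{"claw":1,"linear":[0.058,-0.006,0],"turn":0},{"claw":1,"linear":[0.07,-0.007,0],"turn":0},{"claw":1,"linear":[0.08,-0.008,0],"turn":0},{"claw":1,"linear":[0.08,-0.008,0],"turn":0},{"claw":1,"linear":[0.08,-0.008,0],"turn":0},{"claw":1,"linear":[0.08,-0.008,0],"turn":0}]'
python3 - <<'E'
from cell import bot
from h import *
im=bot.get_image("scene");a=im["pixels"].copy()
a=cv2.resize(a[190:350,300:460],(600,600),interpolation=cv2.INTER_CUBIC)
# predicted points from TCP pose
s=bot.state();p=np.array(s["eef_pos"]);y=np.array(s["orientation"])[:,1];x=np.array([-y[1],y[0],0])
P=[p+y*X+x*Y+np.r_[0,0,Z-.1753] for X,Y,Z in((.044,-.035,.003),(.044,.035,.003),(-.036,.035,.003),(-.036,-.035,.003),(.018,-.017,.118),(.018,.017,.118),(.018,.017,.15),(.018,-.017,.15))]
# rail as believed
P+=[np.r_[.645+.0976*t,.019+.995*t,.205] for t in(.05,.099,.159,.2)]
for u in proj(im,P):cv2.circle(a,tuple(int(v) for v in (u-[300,190])*3.75),3,(0,255,255),-1)
cv2.imwrite("pics/s3.png",a[:,:,::-1])
E
```

```text
clock: 7.75
eef_pos: [0.6573, 0.1479, 0.2754]
orientation: [[0.096, 0.995, -0.001], [0.995, -0.096, 0.0], [0.0, -0.001, -1.0]]
contact_force: [-0.2, -0.3, -2.5]
gripper_width: 0.0115
grip_force: 20.0
```

View pics/s3.png

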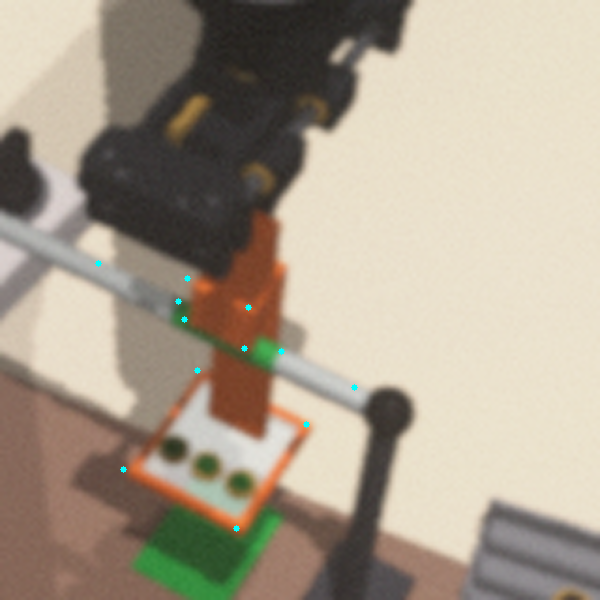

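The overlay matches to about 1.5 px: the platform corners are at (131,468), (240,530) and (312,428), and the green stretch sits behind the lip. Lowering now.

```bash
python3 -m creep '[{"claw":1,"linear":[0,0,-0.004],"turn":0},{"claw":1,"linear":[0,0,-0.008],"turn":0},{"claw":1,"linear":[0,0,-0.012],"turn":0},{"claw":1,"linear":[0,0,-0.016],"turn":0},{"claw":1,"linear":[0,0,-0.019],"turn":0},{"claw":1,"linear":[0,0,-0.022],"turn":0},{"claw":1,"linear":[0,0,-0.022],"turn":0},{"claw":1,"linear":[0,0,-0.022],"turn":0}]'
```

```text
clock: 8.47
eef_pos: [0.6581, 0.147, 0.2532]
orientation: [[0.097, 0.995, -0.0], [0.995, -0.097, -0.0], [-0.0, -0.0, -1.0]]
contact_force: [-0.6, -0.0, -1.6]
gripper_width: 0.0115
grip_force: 20.0
```

```bash
python3 -m creep '[{"claw":1,"linear":[0,0,-0.003],"turn":0},{"claw":1,"linear":[0,0,-0.006],"turn":0},{"claw":1,"linear":[0,0,-0.009],"turn":0},{"claw":1,"linear":[0,0,-0.011],"turn":0},{"claw":1,"linear":[0,0,-0.012],"turn":0},{"claw":1,"linear":[0,0,-0.012],"turn":0},{"claw":1,"linear":[0,0,-0.012],"turn":0},{"claw":1,"linear":[0,0,-0.012],"turn":0},{"claw":1,"linear":[0,0,-0.012],"turn":0}]'
```

```text
clock: 9.22
eef_pos: [0.6583, 0.1471, 0.2416]
orientation: [[0.097, 0.995, 0.0], [0.995, -0.097, 0.0], [0.0, 0.0, -1.0]]
contact_force: [-0.1, 0.6, -2.6]
gripper_width: 0.0116
grip_force: 20.0
```

```bash
python3 -m creep '[{"claw":1,"linear":[-0.001,-0.01,0],"turn":0},{"claw":1,"linear":[-0.0022,-0.022,0],"turn":0},{"claw":1,"linear":[-0.0034,-0.035,0],"turn":0},{"claw":1,"linear":[-0.0047,-0.048,0],"turn":0},{"claw":1,"linear":[-0.006,-0.061,0],"turn":0},{"claw":1,"linear":[-0.0073,-0.074,0],"turn":0},{"claw":1,"linear":[-0.0085,-0.087,0],"turn":0},{"claw":1,"linear":[-0.0098,-0.1,0],"turn":0},{"claw":1,"linear":[-0.0111,-0.113,0],"turn":0},{"claw":1,"linear":[-0.0124,-0.126,0],"turn":0},{"claw":1,"linear":[-0.0124,-0.126,0],"turn":0},{"claw":1,"linear":[-0.0124,-0.126,0],"turn":0}]'
```

```text
clock: 10.22
eef_pos: [0.6458, 0.0201, 0.2414]
orientation: [[0.099, 0.995, 0.0], [0.995, -0.099, 0.0], [0.0, 0.0, -1.0]]
contact_force: [-0.6, 1.4, -1.5]
gripper_width: 0.0119
grip_force: 20.0
```

```bash
python3 -m creep '[{"claw":1,"linear":[-0.001,-0.01,0],"turn":0},{"claw":1,"linear":[-0.0022,-0.022,0],"turn":0},{"claw":1,"linear":[-0.0034,-0.035,0],"turn":0},{"claw":1,"linear":[-0.0047,-0.048,0],"turn":0},{"claw":1,"linear":[-0.006,-0.061,0],"turn":0},{"claw":1,"linear":[-0.0073,-0.074,0],"turn":0},{"claw":1,"linear":[-0.0085,-0.087,0],"turn":0},{"claw":1,"linear":[-0.0098,-0.1,0],"turn":0},{"claw":1,"linear":[-0.0111,-0.113,0],"turn":0},{"claw":1,"linear":[-0.012,-0.122,0],"turn":0},{"claw":1,"linear":[-0.0126,-0.128,0],"turn":0},{"claw":1,"linear":[-0.0126,-0.128,0],"turn":0},{"claw":1,"linear":[-0.0126,-0.128,0],"turn":0},{"claw":1,"linear":[-0.0126,-0.128,0],"turn":0}]'
python3 - <<'E'
from cell import bot
from h import *
im=bot.get_image("scene");a=im["pixels"].copy()
a=cv2.resize(a[170:330,190:350],(600,600),interpolation=cv2.INTER_CUBIC)
P=[]
yw=np.radians(-5.6);y=np.r_[np.cos(yw),np.sin(yw),0];x=np.r_[-y[1],y[0],0]
# carrier ideally over window
p=np.r_[.6325,-.105,.065]
P=[p+y*X+x*Y+np.r_[0,0,Z] for X,Y,Z in((.044,-.035,.003),(.044,.035,.003),(-.036,.035,.003),(-.036,-.035,.003),(.018,-.017,.118),(.018,.017,.118),(.018,.017,.15),(.018,-.017,.15))]
for u in proj(im,P):cv2.circle(a,tuple(int(v) for v in (u-[190,170])*3.75),3,(0,255,255),-1)
cv2.imwrite("pics/s4.png",a[:,:,::-1])
E
```

```text
clock: 11.38
eef_pos: [0.6333, -0.1058, 0.2415]
orientation: [[0.096, 0.995, 0.0], [0.995, -0.096, 0.001], [0.001, 0.0, -1.0]]
contact_force: [0.3, 1.1, -2.3]
gripper_width: 0.0117
grip_force: 20.0
```

View pics/s4.png

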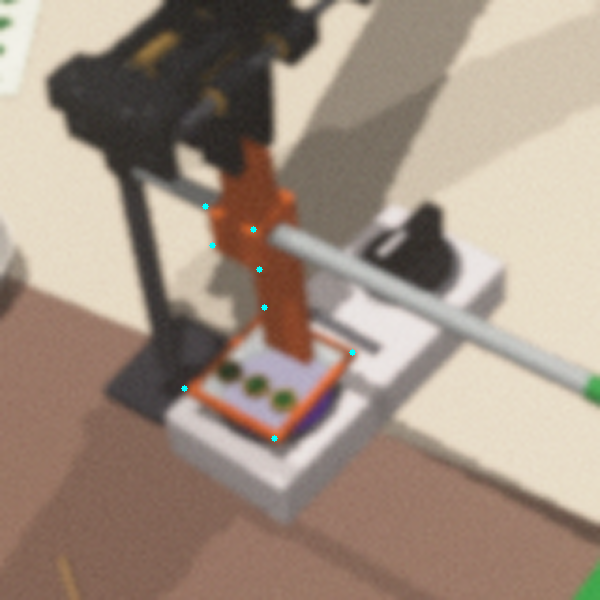

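The carrier is centred over the window to about 2 mm: corners are at (191,388), (278,440) and (353,350), against the ideal (184,388), (274,438) and (352,352). Setting it down 1 mm and releasing.

```bash
python3 -m creep '[{"claw":1,"linear":[0,-0.001,-0.001],"turn":0},{"claw":1,"linear":[0,-0.001,-0.001],"turn":0},{"claw":1,"linear":[0,-0.001,-0.001],"turn":0},{"claw":0.6,"linear":[0,-0.001,-0.001],"turn":0},{"claw":0.4,"linear":[0,-0.001,-0.001],"turn":0},{"claw":0.2,"linear":[0,-0.001,-0.001],"turn":0},{"claw":0,"linear":[0,-0.001,-0.001],"turn":0},{"claw":-0.3,"linear":[0,-0.001,-0.001],"turn":0},{"claw":-0.3,"linear":[0,-0.001,-0.001],"turn":0},{"claw":-0.3,"linear":[0,-0.001,-0.001],"turn":0},{"claw":-0.3,"linear":[0,-0.001,-0.001],"turn":0},{"claw":-0.3,"linear":[0,-0.001,-0.001],"turn":0}]'
```

```text
clock: 12.43
eef_pos: [0.6332, -0.108, 0.2404]
orientation: [[0.097, 0.995, 0.0], [0.995, -0.097, -0.0], [-0.0, 0.0, -1.0]]
contact_force: [-0.8, 0.1, -0.0]
gripper_width: 0.0572
grip_force: 0.0
```

```bash
python3 -m creep '[{"claw":-0.3,"linear":[0,0,0.01],"turn":0},{"claw":-0.3,"linear":[0,0,0.025],"turn":0},{"claw":-0.3,"linear":[0,0,0.04],"turn":0},{"claw":-0.3,"linear":[0,0,0.06],"turn":0},{"claw":-0.5,"linear":[0,0,0.08],"turn":0},{"claw":-1,"linear":[0,0,0.1],"turn":0},{"claw":-1,"linear":[-0.01,0.002,0.1],"turn":5},{"claw":-1,"linear":[-0.025,0.005,0.1],"turn":12},{"claw":-1,"linear":[-0.04,0.007,0.1],"turn":19},{"claw":-1,"linear":[-0.055,0.01,0.1],"turn":26},{"claw":-1,"linear":[-0.07,0.013,0.1],"turn":33},{"claw":-1,"linear":[-0.085,0.016,0.1],"turn":40},{"claw":-1,"linear":[-0.1,0.018,0.1],"turn":47},{"claw":-1,"linear":[-0.115,0.02,0.1],"turn":54},{"claw":-1,"linear":[-0.13,0.023,0.1],"turn":61},{"claw":-1,"linear":[-0.134,0.024,0.1],"turn":68},{"claw":-1,"linear":[-0.134,0.024,0.1],"turn":75},{"claw":-1,"linear":[-0.134,0.024,0.1],"turn":82},{"claw":-1,"linear":[-0.134,0.024,0.1],"turn":86.8},{"claw":-1,"linear":[-0.134,0.024,0.1],"turn":86.8}]'
python3 - <<'E'
from cell import bot
from h import *
im=bot.get_image("scene");a=im["pixels"].copy()
a=cv2.resize(a[130:330,180:380],(600,600),interpolation=cv2.INTER_CUBIC)
yw=np.radians(-5.6);y=np.r_[np.cos(yw),np.sin(yw),0];x=np.r_[-y[1],y[0],0]
p=np.r_[.6325,-.105,.065]
P=[p+y*X+x*Y+np.r_[0,0,Z] for X,Y,Z in((.044,-.035,.003),(.044,.035,.003),(-.036,.035,.003),(.006,.017,.195),(.006,-.017,.195),(.018,.017,.15),(.018,-.017,.15))]
k=np.radians(-8.8);e=np.r_[np.cos(k),np.sin(k),0];P+=[np.r_[.499,-.084,.08]+s*.031*e for s in(-1,1)]
for u in proj(im,P):cv2.circle(a,tuple(int(v) for v in (u-[180,130])*3),2,(0,255,255),-1)
cv2.imwrite("pics/s5.png",a[:,:,::-1]);s=bot.state();print(s["joint_pos"])
E
```

```text
clock: 14.1
eef_pos: [0.4993, -0.084, 0.3412]
orientation: [[-0.989, 0.15, 0.001], [0.15, 0.989, -0.0], [-0.001, -0.0, -1.0]]
contact_force: [0.4, -0.3, -0.2]
gripper_width: 0.0886
grip_force: 0.0
[ 44.93594357  15.92470777 -48.76321635  99.30142365  12.66243425
  70.45656046  74.10068006]
```

View pics/s5.png

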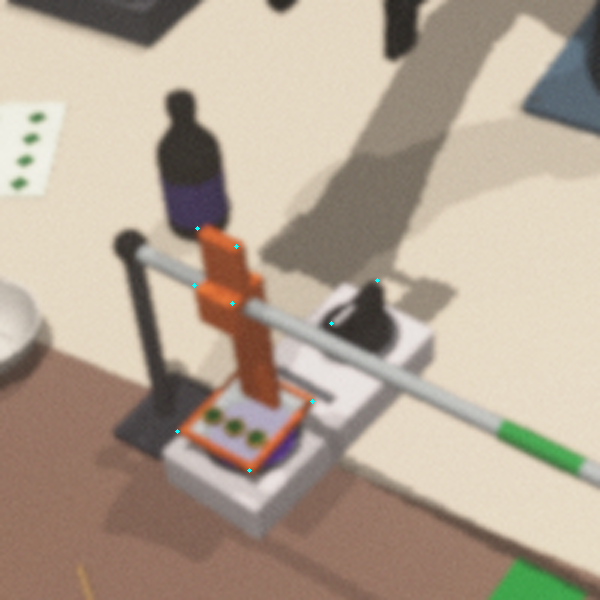

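The carrier hangs upright and free, and its corners match the ideal to within about 2 px. The knob bar ends at (331,323) and (377,280) match the prediction. Descending onto the knob.

```bash
python3 -m creep '[{"claw":-1,"linear":[0,0,-0.02],"turn":0},{"claw":-1,"linear":[0,0,-0.045],"turn":0},{"claw":-1,"linear":[0,0,-0.07],"turn":0},{"claw":-1,"linear":[0,0,-0.095],"turn":0},{"claw":-1,"linear":[0,0,-0.12],"turn":0},{"claw":-1,"linear":[0,0,-0.145],"turn":0},{"claw":-1,"linear":[0,0,-0.17],"turn":0},{"claw":-1,"linear":[0,0,-0.195],"turn":0},{"claw":-1,"linear":[0,0,-0.22],"turn":0},{"claw":-1,"linear":[0,0,-0.24],"turn":0},{"claw":-1,"linear":[0,0,-0.255],"turn":0},{"claw":-1,"linear":[0,0,-0.265],"turn":0},{"claw":-1,"linear":[0,0,-0.268],"turn":0},{"claw":-1,"linear":[0,0,-0.268],"turn":0},{"claw":-1,"linear":[0,0,-0.268],"turn":0}]'; python3 -c "
from cell import bot;print(bot.state()['joint_pos'].round(1) if hasattr(bot.state()['joint_pos'],'round') else bot.state()['joint_pos'])"
```

```text
clock: 15.4
eef_pos: [0.4999, -0.084, 0.0732]
orientation: [[-0.988, 0.154, 0.001], [0.154, 0.988, -0.0], [-0.001, -0.0, -1.0]]
contact_force: [-0.3, 0.7, 1.0]
gripper_width: 0.0884
grip_force: 0.0
[ 33.3  35.9 -37.  114.   32.7  40.8  57.2]
```

```bash
python3 -m creep '[{"claw":0,"linear":[0,0,0],"turn":0},{"claw":0.3,"linear":[0,0,0],"turn":0},{"claw":0.6,"linear":[0,0,0],"turn":0},{"claw":1,"linear":[0,0,0],"turn":0},{"claw":1,"linear":[0,0,0],"turn":0},{"claw":1,"linear":[0,0,0],"turn":0},{"claw":1,"linear":[0,0,0],"turn":0},{"claw":1,"linear":[0,0,0],"turn":0},{"claw":1,"linear":[0,0,0],"turn":0},{"claw":1,"linear":[0,0,0],"turn":0},{"claw":1,"linear":[0,0,0],"turn":0},{"claw":1,"linear":[0,0,0],"turn":0},{"claw":1,"linear":[0,0,0],"turn":0},{"claw":1,"linear":[0,0,0],"turn":0}]' 30
```

```text
clock: 16.57
eef_pos: [0.4991, -0.0839, 0.0724]
orientation: [[-0.988, 0.153, -0.0], [0.153, 0.988, 0.0], [0.0, 0.0, -1.0]]
contact_force: [0.4, -0.7, -0.0]
gripper_width: 0.0001
grip_force: 0.0
```

The fingers shut on nothing, so I'll look.

Run:
```python
from cell import bot
from h import *
im=bot.get_image("scene");a=im["pixels"].copy();im2=bot.get_image("top");b=im2["pixels"].copy()
s=bot.state();p=np.array(s["eef_pos"])
a=cv2.resize(a[170:320,230:380],(400,400),interpolation=cv2.INTER_CUBIC);b=cv2.resize(b[180:330,280:430],(400,400),interpolation=cv2.INTER_CUBIC)
for m,i,o in((a,im,[230,170]),(b,im2,[280,180])):
    u=(proj(i,p)[0]-o)*400/150;cv2.circle(m,(int(u[0]),int(u[1])),3,(0,255,255),-1)
cv2.imwrite("pics/s6.png",np.hstack([a,b])[:,:,::-1]);print(s["eef_pos"],s["torque"],s["gripper_width"])
```

```text
[ 0.49918165 -0.08395446  0.0724136 ] [ 0.03418231 -0.10720032 -0.01166609] 0.00017611660676550338
```

View pics/s6.png

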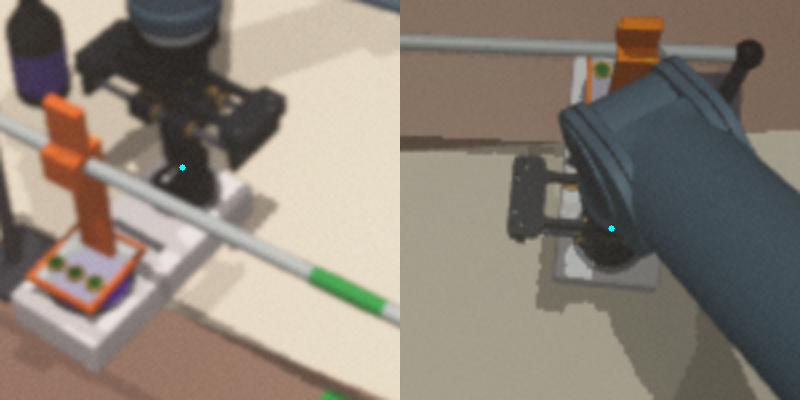

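Both views put the closed fingers at mid-bar, with the TCP dot at (182,167) in the scene crop. Yet the width reads 0, so I'll check numerically by opening, lifting and comparing the knob's appearance with the first picture.

```bash
python3 -m creep '[{"claw":-1,"linear":[0,0,0],"turn":0},{"claw":-1,"linear":[0,0,0],"turn":0},{"claw":-1,"linear":[0,0,0],"turn":0},{"claw":-1,"linear":[0,0,0],"turn":0},{"claw":-1,"linear":[0,0,0],"turn":0},{"claw":-1,"linear":[0,0,0],"turn":0},{"claw":-1,"linear":[0,0,0],"turn":0},{"claw":-1,"linear":[0,0,0.02],"turn":0},{"claw":-1,"linear":[0,0,0.04],"turn":0},{"claw":-1,"linear":[0,0,0.07],"turn":0},{"claw":-1,"linear":[0,0,0.1],"turn":0},{"claw":-1,"linear":[0,0,0.12],"turn":0},{"claw":-1,"linear":[0,0,0.12],"turn":0}]'
python3 - <<'E'
from cell import bot
from h import *
import pickle
d=pickle.load(open("im0.pkl","rb"));im=bot.get_image("scene");pickle.dump(im,open("im1.pkl","wb"))
# dark knob pixels in scene: first picture vs now, and predicted model outline (bar box, disc)
k=np.radians(-8.8);e=np.r_[np.cos(k),np.sin(k)];n=np.r_[-e[1],e[0]];c=np.r_[.499,-.084]
pts=[np.r_[c+s*.031*e+t*.008*n,z] for z in(.08,.05) for s in(-1,1) for t in(-1,1)]
print(proj(im,pts).round(1).tolist());print("disc",proj(im,[np.r_[c+.03*np.array([np.cos(a),np.sin(a)]),z] for z in (.042,.05) for a in np.arange(0,6.28,.785)]).round(0).tolist())
for I in(d["scene"],im):
    g=cv2.cvtColor(I["pixels"],cv2.COLOR_RGB2GRAY)[220:256,280:320]
    print("\n".join("".join(" .:-=+*#%@"[9-min(9,v//20)] for v in r) for r in g),"\n")
E
```

```text
clock: 17.75
eef_pos: [0.5017, -0.0839, 0.1963]
orientation: [[-0.988, 0.153, 0.007], [0.153, 0.988, -0.001], [-0.007, -0.0, -1.0]]
contact_force: [0.8, -0.3, 0.1]
gripper_width: 0.0851
grip_force: 0.0
[[303.4, 222.1], [308.4, 224.7], [288.0, 236.5], [293.1, 239.3], [303.7, 230.4], [308.7, 233.0], [288.7, 244.8], [293.7, 247.6]]
disc [[293.0, 249.0], [302.0, 249.0], [309.0, 245.0], [310.0, 238.0], [305.0, 233.0], [296.0, 233.0], [289.0, 237.0], [287.0, 244.0], [293.0, 247.0], [302.0, 247.0], [309.0, 243.0], [310.0, 236.0], [304.0, 231.0], [296.0, 231.0], [289.0, 235.0], [287.0, 241.0]]
                                        
                                        
                                        
                       ...              
                     .:-=-:             
                    .:=**+=:.           
                   .-=*****=.           
                   :+***##*=:           
                  :=*#*###*=:           
                 :=**#####*+:           
               .:=+*######*+:           
            .::--=+**#####*=:           
           :-==
[... 1746 characters left out ...]
:::
     .:=+*#*##################**+-::::::
      .:-=**##################**=-::::::
.       .:-+**################**+-::::::
:..       .:-+**##############*+=-::::::
.:::..      .:-+**##########**+=-:.:::::
  .::...      .:-=+*########*+=-.  .::::
    .::...      .:-=+*#####*+=-:    .::-
      .:::..      .:-=+*#**+==:      .::
       :--::..      .:-=+++=-:.      .:-
        :---::..      ..:---:.       .:-
         :----::..       .::.       .::-
          ..:---::..               .:---
             ...:::...            .::---
                  .:::..         ..:----
                    .::...        .::---
                      .:::..       ..:::
.                       .:::..       ...
```

Run:
```python
import pickle;from h import *
d=pickle.load(open("im0.pkl","rb"))
y=np.r_[.153,.988,0];x=np.r_[.988,-.153,0];p=np.r_[.4992,-.084,.0724]
for n,o,off in(("scene",[230,170],0),("top",[280,180],400)):
    for z in(-.017,.045,.1):
        print(n,z,((proj(d[n],[p+s*.0935*y+t*.0375*x+np.r_[0,0,z] for s in(-1,1) for t in(-1,1)])-o)*400/150+[off,0]).round(0).tolist())
b=cv2.imread("pics/s6.png",0)
print("\n".join("".join(" .:-=+*#%@"[9-min(9,int(v)//16)] for v in r) for r in b[100:216:4,120:260:3]))
```

```text
scene -0.017 [[132.0, 118.0], [82.0, 161.0], [287.0, 199.0], [240.0, 249.0]]
scene 0.045 [[128.0, 71.0], [76.0, 115.0], [289.0, 152.0], [240.0, 202.0]]
scene 0.1 [[124.0, 26.0], [70.0, 70.0], [290.0, 107.0], [239.0, 157.0]]
top -0.017 [[708.0, 281.0], [713.0, 202.0], [507.0, 262.0], [515.0, 183.0]]
top 0.045 [[717.0, 272.0], [723.0, 189.0], [507.0, 252.0], [515.0, 169.0]]
top 0.1 [[727.0, 263.0], [733.0, 176.0], [507.0, 242.0], [515.0, 156.0]]
  -+******#***######****###*****+==++-. :+*****
   =********++*########**********++++====+*****
   -*####**+=+**#**##*###********+=---+********
   :+####**++++****######********=-::-+********
    :=+*#**++++*********#*####****++++*********
      .-+**++**#************#******************
        -====+*##******+=+***+==+**************
       .:----+*##*##**+===++=-::-+*****+***+***
   ..:-:-:---=*######*+=+++==-:.:=****+++******
  .:--:------=*##*###*****++==---+*************
 .:--:-:---::-+*#######*##*+====++**#********#*
::-:-:::-:::.:=*##########*+=-===+*************
--::----::...:=*###########*+=:::-=**********+-
-:----:::....:-**###########*=:...:=+*******=: 
---::::.......:=*###########*+:....:=*#***+-   
:::............-+*###########+:....:=****+:    
:.     .......:-+***########*+:.....-+**=.     
..     ......:=**+++  #######+-:..  :=+-       
       ....:=***+==+#########*+-.              
       ...:=**=::=+###########*=:              
        ..-+**-:-+*#########*#*+-              
          :=*****#############*+=.             
            :-+**############***=.             
               :=+*###########*+=:        ..   
                 .-=**###*###***=.       .:..  
                    :-+**###***+=:     ..::::..
            .          :-+**++==:.    .:::::...
            .:..          .--::.     .:::::::..
              .::.                 ..::::::::..
```

Run:
```python
import pickle;from h import *
d=pickle.load(open("im0.pkl","rb"));im=d["scene"]
y=np.r_[.872,.49,0];x=np.r_[.49,-.872,0];p=np.r_[.4106,.3089,.281]
print("s1 crop finger tip corners",((proj(im,[p+s*y+t*.009*x-[0,0,.017] for s in(.044,.0615) for t in(-1,1)])-[390,180])*4).round(0).tolist())
print("body",((proj(im,[p+s*.0935*y+t*.0375*x+[0,0,.043] for s in(-1,1) for t in(-1,1)])-[390,180])*4).round(0).tolist())
b=cv2.imread("pics/s1.png",0)
print("\n".join("".join(" .:-=+*#%@"[9-min(9,int(v)//22)] for v in r) for r in b[0:180:6,360:560:4]))
```

```text
s1 crop finger tip corners [[419.0, 150.0], [383.0, 151.0], [430.0, 174.0], [393.0, 176.0]]
body [[424.0, -117.0], [283.0, -113.0], [548.0, 129.0], [385.0, 133.0]]
....    :+###################################***##
       .-*####################################**##
       :+#########################################
       :+#########################################
       .-*########################################
        .=*#######################################
         :+#######################################
         .-+######################################
          .=*#####################################
           -*####################################*
           -+###################################*+
           .=*##############**++*+++++++++======-:
            .=*############*=::::::.........      
            .=*###########*=.                     
            :+###########*+:                      
           .-*###########+:                       
           :+###########*-.                       
          .=*##########*=.                        
          -+###########+:                         
         .-*##########+-.                         
          :+###*****#*=.                          
          .----------:.
```

Comparing the finger outline with its projection, the real fingertips sit roughly 25–37 mm higher than the stated TCP suggests. The tab grip and the knob miss both fit that range, so I'll go lower while watching the force.

```bash
python3 -m creep '[{"claw":-1,"linear":[0,0,-0.02],"turn":0},{"claw":-1,"linear":[0,0,-0.045],"turn":0},{"claw":-1,"linear":[0,0,-0.07],"turn":0},{"claw":-1,"linear":[0,0,-0.095],"turn":0},{"claw":-1,"linear":[0,0,-0.115],"turn":0},{"claw":-1,"linear":[0,0,-0.125],"turn":0},{"claw":-1,"linear":[0,0,-0.13],"turn":0},{"claw":-1,"linear":[0,0,-0.134],"turn":0},{"claw":-1,"linear":[0,0,-0.138],"turn":0},{"claw":-1,"linear":[0,0,-0.138],"turn":0},{"claw":-1,"linear":[0,0,-0.138],"turn":0}]'
```

```text
clock: 18.72
eef_pos: [0.4996, -0.0841, 0.055]
orientation: [[-0.988, 0.153, 0.001], [0.153, 0.988, -0.0], [-0.001, -0.0, -1.0]]
contact_force: [-0.4, -0.8, 0.7]
gripper_width: 0.0881
grip_force: 0.0
```

```bash
python3 -m creep '[{"claw":-1,"linear":[0,0,-0.003],"turn":0},{"claw":-1,"linear":[0,0,-0.006],"turn":0},{"claw":-1,"linear":[0,0,-0.009],"turn":0},{"claw":-1,"linear":[0,0,-0.009],"turn":0},{"claw":0.2,"linear":[0,0,-0.009],"turn":0},{"claw":0.5,"linear":[0,0,-0.009],"turn":0},{"claw":1,"linear":[0,0,-0.009],"turn":0},{"claw":1,"linear":[0,0,-0.009],"turn":0},{"claw":1,"linear":[0,0,-0.009],"turn":0},{"claw":1,"linear":[0,0,-0.009],"turn":0},{"claw":1,"linear":[0,0,-0.009],"turn":0},{"claw":1,"linear":[0,0,-0.009],"turn":0},{"claw":1,"linear":[0,0,-0.009],"turn":0},{"claw":1,"linear":[0,0,-0.009],"turn":0},{"claw":1,"linear":[0,0,-0.009],"turn":0},{"claw":1,"linear":[0,0,-0.009],"turn":0},{"claw":1,"linear":[0,0,-0.009],"turn":0},{"claw":1,"linear":[0,0,-0.009],"turn":0}]' 30
```

```text
clock: 20.22
eef_pos: [0.499, -0.085, 0.0454]
orientation: [[-0.988, 0.154, -0.0], [0.154, 0.988, -0.001], [0.0, -0.001, -1.0]]
contact_force: [-1.0, -3.9, 1.9]
gripper_width: 0.0156
grip_force: 30.0
```

Bar gripped (15.6 mm). Twisting clockwise.

```bash
python3 -m creep '[{"claw":1,"linear":[0,0,0],"turn":-4},{"claw":1,"linear":[0,0,0],"turn":-8},{"claw":1,"linear":[0,0,0],"turn":-12},{"claw":1,"linear":[0,0,0],"turn":-16},{"claw":1,"linear":[0,0,0],"turn":-20},{"claw":1,"linear":[0,0,0],"turn":-24},{"claw":1,"linear":[0,0,0],"turn":-28},{"claw":1,"linear":[0,0,0],"turn":-32},{"claw":1,"linear":[0,0,0],"turn":-36},{"claw":1,"linear":[0,0,0],"turn":-40},{"claw":1,"linear":[0,0,0],"turn":-40},{"claw":1,"linear":[0,0,0],"turn":-40}]' 30; python3 -c "
from cell import bot;s=bot.state();print(s['torque'],s['joint_pos'])"
```

```text
clock: 21.22
eef_pos: [0.4984, -0.0862, 0.0454]
orientation: [[-0.658, 0.753, -0.002], [0.753, 0.658, -0.003], [-0.001, -0.003, -1.0]]
contact_force: [-2.4, -8.4, 3.5]
gripper_width: 0.0154
grip_force: 30.0
[-1.59468098  0.32756456  0.11135459] [ 24.50879868  35.95092531 -25.22024246 114.9122943   26.33760385
  34.78245908  22.60825584]
```

```bash
python3 -m creep '[{"claw":1,"linear":[0,-0.001,0],"turn":-4},{"claw":1,"linear":[0,-0.001,0],"turn":-8},{"claw":1,"linear":[0,-0.001,0],"turn":-12},{"claw":1,"linear":[0,-0.001,0],"turn":-16},{"claw":1,"linear":[0,-0.001,0],"turn":-20},{"claw":1,"linear":[0,-0.001,0],"turn":-23},{"claw":1,"linear":[0,-0.001,0],"turn":-26},{"claw":1,"linear":[0,-0.001,0],"turn":-28},{"claw":1,"linear":[0,-0.001,0],"turn":-29},{"claw":1,"linear":[0,-0.001,0],"turn":-30},{"claw":1,"linear":[0,-0.001,0],"turn":-30},{"claw":1,"linear":[0,-0.001,0],"turn":-30},{"claw":1,"linear":[0,-0.001,0],"turn":-30}]' 30; python3 -c "
from cell import bot;s=bot.state();print(s['torque'])"
```

```text
clock: 22.3
eef_pos: [0.4976, -0.0866, 0.0454]
orientation: [[-0.194, 0.981, -0.003], [0.981, 0.194, -0.002], [-0.002, -0.003, -1.0]]
contact_force: [-4.9, -7.1, 7.2]
gripper_width: 0.0158
grip_force: 30.0
[-1.39296025  0.82498266  0.31843484]
```

Torque of 0.32 Nm exceeds the spring's 0.12, so the stop is reached. Release, let it spring back, then rise.

```bash
python3 -m creep '[{"claw":-1,"linear":[0,0,0],"turn":0},{"claw":-1,"linear":[0,0,0],"turn":0},{"claw":-1,"linear":[0,0,0],"turn":0},{"claw":-1,"linear":[0,0,0],"turn":0},{"claw":-1,"linear":[0,0,0],"turn":0},{"claw":-1,"linear":[0,0,0],"turn":0},{"claw":-1,"linear":[0,0,0],"turn":0},{"claw":-1,"linear":[0,0,0],"turn":0},{"claw":-1,"linear":[0,0,0],"turn":0},{"claw":-1,"linear":[0,0,0],"turn":0},{"claw":-1,"linear":[0,0,0],"turn":0},{"claw":-1,"linear":[0,0,0],"turn":0},{"claw":-1,"linear":[0,0,0],"turn":0},{"claw":-1,"linear":[0,0,0.01],"turn":0},{"claw":-1,"linear":[0,0,0.025],"turn":0},{"claw":-1,"linear":[0,0,0.04],"turn":0},{"claw":-1,"linear":[0,0,0.06],"turn":0},{"claw":-1,"linear":[-0.01,0,0.08],"turn":0},{"claw":-1,"linear":[-0.02,0,0.09],"turn":0},{"claw":-1,"linear":[-0.02,0,0.09],"turn":0}]'
python3 - <<'E'
from cell import bot
from h import *
import pickle
d=pickle.load(open("im1.pkl","rb"));im=bot.get_image("scene")
a,b=[cv2.cvtColor(I["pixels"],cv2.COLOR_RGB2GRAY).astype(int) for I in(d,im)]
for n,(r0,r1,c0,c1) in(("knob",(222,252,284,312)),("carrier",(200,290,235,290))):
    print(n,"mean diff",np.abs(a-b)[r0:r1,c0:c1].mean(),"px>40",(np.abs(a-b)[r0:r1,c0:c1]>40).sum())
for I in(d,im):
    m,bl=blobs(I["pixels"][200:290,230:290],(3,150,60),(18,255,255));print([(s.tolist(),c.round(1)) for s,c in bl])
print("\n".join("".join(" .:-=+*#%@"[9-min(9,v//20)] for v in r) for r in b[220:256,280:320]))
E
```

```text
clock: 23.97
eef_pos: [0.479, -0.0853, 0.1378]
orientation: [[-0.194, 0.981, 0.002], [0.981, 0.194, -0.001], [-0.002, 0.002, -1.0]]
contact_force: [0.5, 0.2, -0.6]
gripper_width: 0.088
grip_force: 0.0
knob mean diff 16.70357142857143 px>40 110
carrier mean diff 13.44989898989899 px>40 482
[([16, 5, 26, 60, 706], array([28.2, 32.7])), ([10, 61, 41, 26, 116], array([27.4, 76.1]))]
[([16, 5, 26, 60, 697], array([28.2, 32.6])), ([10, 62, 41, 25, 120], array([27.7, 76.3]))]
 .-======++***###*+================--:. 
 .:--=======++++**+================-:.  
  ..:::--========================--:.   
     ...:-============++++======---:.   
        .-===========++***++===----:    
        .-=====--===+**###**+=----::    
        .-==--:::--=**#####*+-----:.    
        .-=--.. ..-+*######*+---:::.    
        .---.    .-*#######*=--:::.     
        .--:    .-+*#######*=--:::.     
       .:--:...:-+*########*=-:::.      
      .:----::-=+*#########*=:::.       
      .:-====++++**########+-. .        
    ..:-=++****++*#########*=.          
  ..::-=+*##**++*###########+-.         
  .:--=+*##**++**###########*+:         
..:-==+*##**++**#############*=:        
 .:--=+*##*++**##############*+-.       
  ..:-+*##***################**=.       
    .:-=*####################**=:       
      .:-=**##################*=:       
..      .:-+**###############*+=:       
:...      .:-=*##############*+=:       
::::..      .:-+*###########**+-.       
.:::::..      .:-=**########*+=-.       
  ..::::..      .:-=**#####*+==:        
    ..::::..      .:-++****++=:        .
      .:--::..      .:-=+++==:.       .:
       .:---::...     ..:---:.       .:-
        .:----::..       .::.       .:--
          .:----::..       .       .:---
            ..::::::..            .:----
                  .:::...        .::----
                    .:::..        .::---
                     ..:::..       ..:::
.                       .:::..       ...
```

```bash
python3 -m creep '[{"claw":-1,"linear":[-0.01,0,0.02],"turn":0},{"claw":-1,"linear":[-0.02,0,0.04],"turn":0},{"claw":-1,"linear":[-0.02,0,0.06],"turn":0},{"claw":-1,"linear":[-0.02,0,0.06],"turn":0},{"claw":-1,"linear":[-0.02,0,0.06],"turn":0},{"claw":-1,"linear":[-0.02,0,0.06],"turn":0},{"claw":-1,"linear":[-0.02,0,0.06],"turn":0},{"claw":-1,"linear":[-0.02,0,0.06],"turn":0}]' && python3 -c "
from cell import bot;print(bot.close_job())"
```

```text
clock: 24.68
eef_pos: [0.4587, -0.0848, 0.1943]
orientation: [[-0.195, 0.981, -0.002], [0.981, 0.195, 0.001], [0.001, -0.002, -1.0]]
contact_force: [0.2, 1.3, -0.2]
gripper_width: 0.0881
grip_force: 0.0
the job is handed in; nothing more can be done
None
```

I handed the job in at about 25 s, with no verdict returned: the carrier was hooked at the green stretch and slid to within about 3 mm of the window's centre, then the knob was twisted until it met a hard stop (0.32 Nm) and sprang back after release; the first grip on the knob closed above it and had to be repeated lower.

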